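# Load the spacer stack and zero the peak pointers

## Robot

A 7-joint arm with a two-finger parallel gripper is mounted at the origin on the work surface. World frame = base frame: x ahead of the robot, y to its left, z up, the work surface at z = 0. Lengths are in m, angles in rad, forces in N, time in s.
With the tool pointing down it reaches from about 0.4 to 0.875 m from the base axis. Payload 6.5 kg.
Tool frame: the origin (TCP) lies on the centre line of the jaws, within the pads' length; the fingertips stand 22 mm ahead of it and the grasp point (between the pads) lies 3 mm ahead of it (robot.tip_reach is the distance from the TCP to the fingertips, in m); z points along the fingers, y is the line along which they close (so a half turn about z gives the same grasp; the last joint's range is limited). The gripper opens to 88 mm and grips with 3 to 60 N. Pads are 18 mm wide; open, the fingers measure 123 mm over their backs; the gripper's body (75 mm by 187 mm) begins 45 mm behind the grasp point.
Start: joints at [1.113, 0.536, -0.004, 1.538, 0.003, 1.067, -0.071], TCP at [0.248, -0.601, 0.23] pointing down, gripper open.
Joint ranges: [-2.7, 2.7], [-0.37, 2.16], [-1.27, 1.26], [0.24, 2.4], [-1.31, 4.45], [0.19, 1.91], [-2.76, 2.76]. Speed limits (rad/s): [2.39, 2.39, 3.14, 3.14, 3.14, 3.14, 3.14].

## Interface

Orientations are given as [roll, pitch, yaw] about the fixed x, y, z axes, in that order (R = Rz(yaw) Ry(pitch) Rx(roll)).
In Python, from cell import robot gives the robot as it stands.
- The arm moves only by the tool arm_command, never from a script. Its argument "targets" is a list that holds one entry, the list of rows, each a list of 5 numbers: the closure, from -1 (fully open) to 1 (shut), so that 0 is half open, then the shift along the world's x, y, z in mm, then the turn about the world's z in rad. A call has 1 to 20 rows; each row shifts and turns the commanded pose from where the row before left it; what a row does not reach is not made up. A row lasts 1/8 s, in which the tool goes at most 62.5 mm and 10.7 degrees, less where a joint would pass 70% of its speed; a pose out of reach is approached as far as the arm can. A call is refused whole if a number of a shift passes 62.5 or a number of a turn 0.188, either way. A call with a gripper value outside its range is refused whole. The fingers move at their own pace and stop on an object; the grip force is fixed at half the most. Time passes only in rows, so rows that do not move let the fingers close. It gives the time, the measured TCP pose, the force, the opening and the grip force at its end, in the units of the state.
- robot.sense(): the state, without advancing time (a new reading comes with each control period).
- robot.snapshot(name): name is "side" or "top"; returns a dict with "color" (384x512x3 uint8, red, green, blue), "intrinsics" (3x3 intrinsics, pixels), "position" and "rotation" of the camera in the world. Camera axes: x right, y down, z forward; pixel columns grow to the right and rows downward; lengths in m; the calibration is good to about 2 mm. A picture is of the moment at which its call begins. There is no depth.
- robot.hand_in(): hands the job in; it is judged then, once.
The state is a dict: "time_s": time; "joints": joint angles; "joint_velocities": joint speeds; "effort": joint torques, N m; "tcp_pos": TCP position; "orientation": TCP orientation; "contact_force": force on the tool from outside, world axes, zero at the start; "ft_torque": the same for the moment, N m; "width": finger opening in m; "gripper_force": force on a finger pad.
Only numpy, scipy, OpenCV 4.12 (cv2) and the standard library are available. Lean on these libraries where they do the work, as an engineer would, in place of code of your own. Each camera call takes 0.05 s, during which the arm holds its last target. There are 200 camera calls.

## Task

Get the injector tester ready for its next run: lift the worn copper sleeve off the spindle and put it in the blue wash tub, then thread all the spacer rings that lie on the bench onto the spindle, the widest at the bottom and each one above narrower than the one below. Only when the stack is complete, turn the knobs of both gauges anticlockwise until their red peak pointers are fully back against the zero stops. Leave the bowls, can, injector and wrench where they are.

Things in the scene. Friction and masses are not known exactly. Their poses are not given: they have to be found in the camera images.
- spacer66: dark steel round spacer ring, 66 mm outer diameter, 24 mm hole, 18 mm high, about 392 g, lying flat on the bench at the start (may be absent); origin at its middle (half height, on the hole's axis), z along the hole's axis
- spacer56: brass-yellow round spacer ring, 56 mm outer diameter, 24 mm hole, 18 mm high, about 282 g, lying flat on the bench at the start (may be absent); origin at its middle (half height, on the hole's axis), z along the hole's axis
- spacer46: dark steel round spacer ring, 46 mm outer diameter, 24 mm hole, 18 mm high, about 190 g, lying flat on the bench at the start (may be absent); origin at its middle (half height, on the hole's axis), z along the hole's axis
- spacer36: brass-yellow round spacer ring, 36 mm outer diameter, 24 mm hole, 18 mm high, about 117 g, lying flat on the bench at the start (may be absent); origin at its middle (half height, on the hole's axis), z along the hole's axis
- sleeve: worn copper sleeve, 50 mm outer diameter, 26 mm bore, 60 mm high, about 300 g; stands on the spindle at the start; origin at its middle (half height, on the axis), z along its axis
- spindle_seat (a point): on the spindle's axis, on the seat for the lowest part, 32 mm above the bench. Fixed spindle: dark 120 mm square base 12 mm thick, blue boss 48 mm in diameter up to the seat, upright steel post 20 mm in diameter, 80 mm tall, its last 10 mm tapering to 8 mm. Four spacers stack 72 mm high; a spacer let go anywhere on the post slides down by itself
- spindle_tip (a point): top of the spindle's post, 80 mm above the seat, 112 mm above the bench
- tub_in (a point): centre of the inner floor (5 mm above the bench) of the fixed blue wash tub: open box 170 mm square, 60 mm high, walls 5 mm; axes along the tub's sides
- peak_left (a joint): angle of the left (towards the console's +y end) gauge's black knob and red peak pointer, rad: 0 at its zero stop, growing clockwise seen from above, to 4.5; a firm stop at 0. Stays where it is left (friction about 0.06 N m). Fixed green console 290 x 150 mm carries both gauges, dials 120 mm across, face up 62 mm above the bench, knobs 150 mm apart
- peak_left_grip (a point): on the upright axis of that left gauge's black knob, 26 mm above its dial, at the height to grip. The knob is a bar 44 mm long (along this point's x), 14 mm thick (along y), on a round foot 34 mm in diameter; the bar's top is 12 mm above this point, the foot's top 16 mm below. The point turns with the knob, its x points along the red pointer
- peak_right (a joint): angle of the right (towards the console's -y end) gauge's blue knob and red peak pointer, rad: 0 at its zero stop, growing clockwise seen from above, to 4.5; a firm stop at 0. Stays where it is left (friction about 0.06 N m). Fixed green console 290 x 150 mm carries both gauges, dials 120 mm across, face up 62 mm above the bench, knobs 150 mm apart
- peak_right_grip (a point): on the upright axis of that right gauge's blue knob, 26 mm above its dial, at the height to grip. The knob is a bar 44 mm long (along this point's x), 14 mm thick (along y), on a round foot 34 mm in diameter; the bar's top is 12 mm above this point, the foot's top 16 mm below. The point turns with the knob, its x points along the red pointer
- bowl_pink: pink plastic bowl with springs and bushes, 100 mm across the rim, 42 mm high; origin under its centre; a bystander
- bowl_green: green plastic bowl with springs and bushes, 100 mm across the rim, 42 mm high; origin under its centre; a bystander
- bowl_yellow: yellow plastic bowl with springs and bushes, 100 mm across the rim, 42 mm high; origin under its centre; a bystander
- bowl_blue: blue plastic bowl with springs and bushes, 100 mm across the rim, 42 mm high; origin under its centre; a bystander
- can: red and metal can, 80 mm diameter, 100 mm high; origin under its centre; a bystander
- injector: green injector body standing upright, 40 mm diameter, 130 mm high; origin under its centre; a bystander
- wrench: steel wrench 170 mm long lying flat along its x; a bystander

How it is judged:
On the way, in this order (a step that is already met when the one before it is completed fails the run):
1. the worn sleeve is off the spindle and in the tub (x of sleeve in the frame of tub_in between -0.08 and 0.08 m and y of sleeve in the frame of tub_in between -0.08 and 0.08 m and z of sleeve in the frame of tub_in below 0.055 m), for 0.2 s.
2. all the spacers present are on the spindle, widest lowest and narrowest on top (horizontal distance between each of spacer66, spacer56, spacer46, spacer36 and spindle_seat below 0.005 m and z of each of spacer66, spacer56, spacer46, spacer36 in the frame of spindle_seat below 0.072 m and ((z of spacer56 in the frame of spacer66 above 0.012 m and angle between spacer66's own z axis and vertical below 0.3 rad) or (z of spacer56 in the frame of spacer66 below -0.012 m and angle between spacer66's own z axis and vertical above 2.8 rad)) and ((z of spacer46 in the frame of spacer66 above 0.012 m and angle between spacer66's own z axis and vertical below 0.3 rad) or (z of spacer46 in the frame of spacer66 below -0.012 m and angle between spacer66's own z axis and vertical above 2.8 rad)) and ((z of spacer36 in the frame of spacer66 above 0.012 m and angle between spacer66's own z axis and vertical below 0.3 rad) or (z of spacer36 in the frame of spacer66 below -0.012 m and angle between spacer66's own z axis and vertical above 2.8 rad)) and ((z of spacer46 in the frame of spacer56 above 0.012 m and angle between spacer56's own z axis and vertical below 0.3 rad) or (z of spacer46 in the frame of spacer56 below -0.012 m and angle between spacer56's own z axis and vertical above 2.8 rad)) and ((z of spacer36 in the frame of spacer56 above 0.012 m and angle between spacer56's own z axis and vertical below 0.3 rad) or (z of spacer36 in the frame of spacer56 below -0.012 m and angle between spacer56's own z axis and vertical above 2.8 rad)) and ((z of spacer36 in the frame of spacer46 above 0.012 m and angle between spacer46's own z axis and vertical below 0.3 rad) or (z of spacer36 in the frame of spacer46 below -0.012 m and angle between spacer46's own z axis and vertical above 2.8 rad))), for 0.2 s.
3. both peak pointers are back at their zero stops (value of joint each of peak_left, peak_right below 0.08 rad), for 0.2 s.
At the end, for the whole second after the job is handed in: Sleeve in the tub, its middle under 55 mm above the floor; every spacer present on the spindle (within 5 mm of its axis, middle under 72 mm above the seat), widest lowest, narrowing upwards; both knobs within 0.08 rad of their zero stops; sleeve and spacers at rest (all of step 1 and all of step 2 and all of step 3 and linear speed of each of spacer66, spacer56, spacer46, spacer36, sleeve below 0.02 m/s); the robot touches nothing.
It fails at once if a bystander (bowl, can, injector or wrench) is moved by more than 40 mm (distance of any of bowl_pink, bowl_green, bowl_yellow, bowl_blue, can, injector, wrench from where it was at the start of the episode above 0.04 m).
Of spacer66, spacer56, spacer46, spacer36 only 3 to 4 are there at a start; the rules pass over those that are not, and their reading is None.
At some moment in a run one of spacer66, spacer56, spacer46, spacer36 may be knocked a few centimetres aside while the robot is not near it.
It also fails if it takes over 210 s, if anything falls off the work surface, if the arm or the gripper's body presses on something with over 40 N, if the wrist force passes 120 N, or if a joint passes its speed limit or range.

## Working session

There is one attempt and no reset: what is moved stays moved. The work goes in short steps, Python scripts to look and compute and a tool call to move; the robot and the scene stay as the last step left them, time stands still between calls to the robot, and variables do not carry over. Pictures are saved under pics/ and viewed, at most 14 in all, crops included, and the job is handed in when it is done.

Besides the shell and the picture viewer there is one more tool, called after ">>>" by a JSON object that holds its "name" and its "arguments". arm_command: Moves the arm, as the interface text tells. Its arguments: {"type":"object","properties":{"targets":{"type":"array","items":{"type":"array","items":{"type":"array","items":{"type":"number"}}}}},"required":["targets"]}

```bash
mkdir -p pics
cat > h.py <<'E'
import numpy as np, cv2, json
from cell import robot
def snap(n,f):
    s=robot.snapshot(n); cv2.imwrite(f'pics/{f}.png',cv2.resize(s['color'][:,:,::-1],(800,600),interpolation=cv2.INTER_CUBIC)); 
    np.savez(f'pics/{f}.npz',**s); return s
def crop(f,u0,v0,u1,v1,out):
    s=np.load(f'pics/{f}.npz'); c=s['color'][v0:v1,u0:u1,::-1]; k=min(800/(u1-u0),600/(v1-v0))
    cv2.imwrite(f'pics/{out}.png',cv2.resize(c,None,fx=k,fy=k,interpolation=cv2.INTER_CUBIC)); print('scale',k)
def xy(f,u,v,z):  # u,v in native pixels
    s=np.load(f'pics/{f}.npz'); d=s['rotation']@np.linalg.solve(s['intrinsics'],[u,v,1]); p=s['position']
    return p+d*(z-p[2])/d[2]
def proj(f,P):
    s=np.load(f'pics/{f}.npz'); q=s['intrinsics']@(s['rotation'].T@(np.array(P)-s['position'])); return q[:2]/q[2]
E
python3 - <<'E'
from h import *
for n in('top','side'):
    s=snap(n,n+'0'); print(s['position'],s['rotation'],s['intrinsics'])
print(robot.sense())
E
```

```text
[0.28741719 0.0736661  1.46698453] [-2.94717327  0.0100465  -1.59960828] [[397.7017523    0.         251.66988934]
 [  0.         397.7017523  194.08617722]
 [  0.           0.           1.        ]]
[0.43777851 0.81289202 0.94542812] [-2.42281057 -0.00613697 -2.95984603] [[372.94596645   0.         253.26134987]
 [  0.         372.94596645 190.34372194]
 [  0.           0.           1.        ]]
{'time_s': 0.1, 'joints': array([ 1.11281849,  0.53710835, -0.00442934,  1.53875076,  0.00260864,
        1.06727574, -0.07121204]), 'joint_velocities': array([ 0.00072868, -0.00174061,  0.0002449 , -0.00177532,  0.00041629,
        0.00027631, -0.00058848]), 'effort': array([ 1.90367449e-03, -5.72080564e+01,  9.93544981e-01, -2.52230984e+01,
       -5.61586360e-02,  1.33972909e-02,  2.35815548e-05]), 'tcp_pos': array([ 0.24796033, -0.60024826,  0.22952434]), 'orientation': array([-3.14006127e+00,  1.25940082e-04,  3.91833749e-01]), 'contact_force': array([ 0.46339002, -0.0099903 ,  0.81318649]), 'ft_torque': array([ 0.01499201, -0.00697376,  0.0322996 ]), 'gripper_force': 0.0, 'width': 0.08793046942891619}
```

View pics/top0.png

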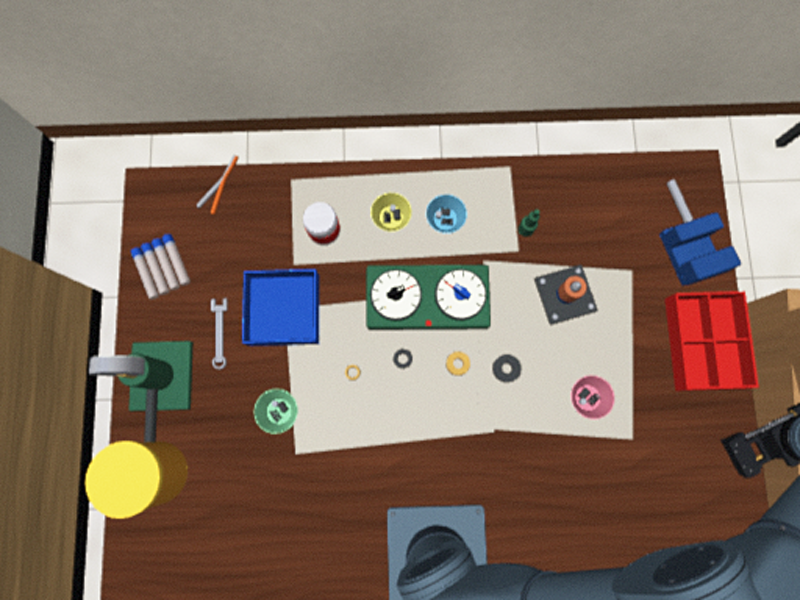

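View pics/side0.png

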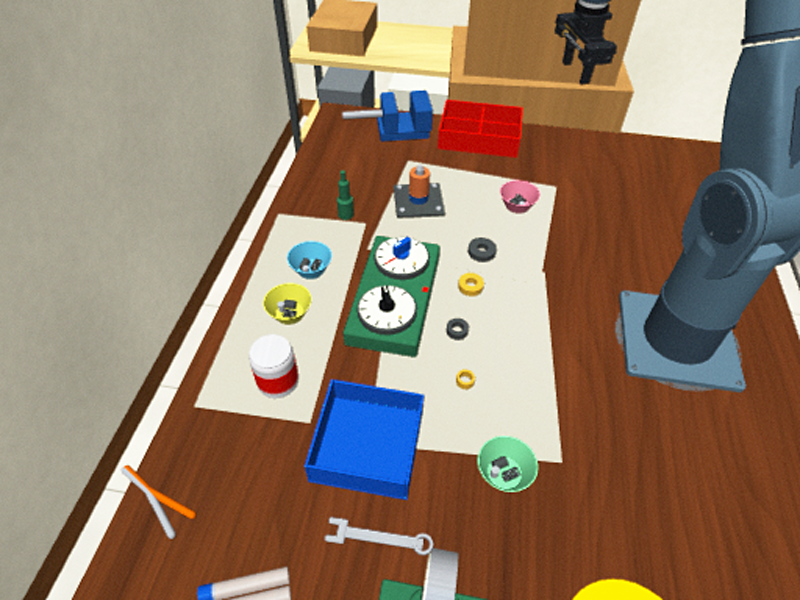

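The top picture (800x600) shows all four spacers: small brass (353,372), small steel (403,358), brass (458,363), large steel (507,368). The spindle with its sleeve is near (572,290), the tub at (281,307), and the gauges at (396,294) and (461,293).

```bash
sed -i "s/^def snap/from scipy.spatial.transform import Rotation as Ro\ndef snap/; s/s=robot.snapshot(n);/s=robot.snapshot(n); s['rotation']=Ro.from_euler('xyz',s['rotation']).as_matrix() if np.size(s['rotation'])==3 else s['rotation'];/" h.py
python3 - <<'E'
from h import *
for n in('top0','side0'):
    s=dict(np.load(f'pics/{n}.npz')); s['rotation']=Ro.from_euler('xyz',s['rotation']).as_matrix(); np.savez(f'pics/{n}.npz',**s)
crop('top0',215,160,415,280,'c1'); crop('side0',220,90,340,260,'c2')
for k,u,v,z in[('36',353,372,.018),('46',403,358,.018),('56',458,363,.018),('66',507,368,.018),('tub',281,307,.03),('spbase',567,296,.012),('L',396,294,.062),('R',461,293,.062),('wren',219,334,0),('pink',592,397,.04)]:
    print(k,xy('top0',u*.64,v*.64,z).round(3))
E
```

```text
scale 4.0
scale 3.5294117647058822
36 [0.413 0.178 0.018]
46 [0.442 0.061 0.018]
56 [ 0.427 -0.067  0.018]
66 [ 0.412 -0.18   0.018]
tub [0.57  0.345 0.03 ]
spbase [ 0.579 -0.335  0.012]
L [0.586 0.073 0.062]
R [ 0.584 -0.077  0.062]
wren [0.515 0.498 0.   ]
pink [ 0.338 -0.364  0.04 ]
```

View pics/c1.png

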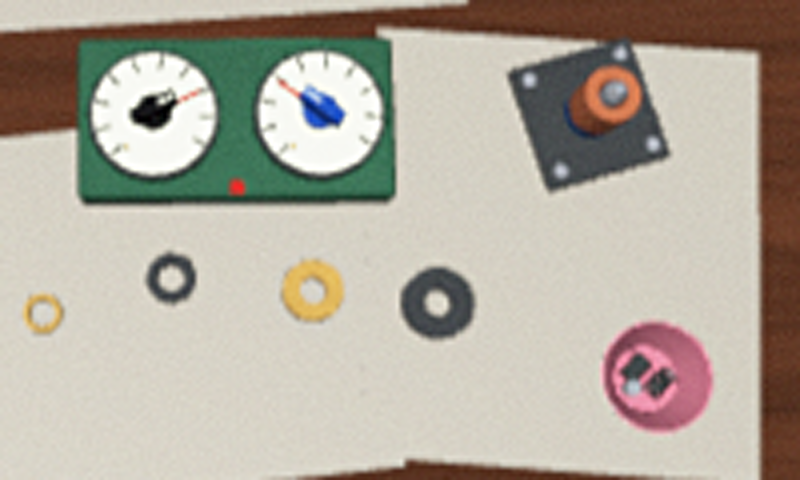

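View pics/c2.png

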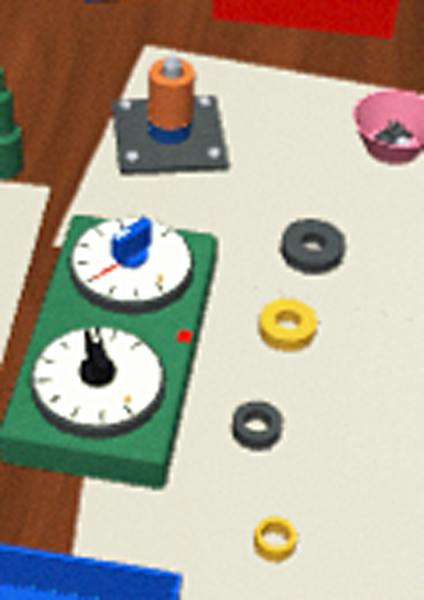

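The crops show, in c1 pixels: ring hole centres at (43,313), (171,278), (313,291) and (437,302), base bolts at (529,80), (621,53), (653,145) and (561,172), and the post tip at (615,93). The left pointer tip is at (204,90) from centre (154,115). The right one is at (278,80) from (320,114). Both zero marks are at the lower left.

Run:
```python
from h import *
T=lambda a,b:(215+a/4,160+b/4)
S=lambda a,b:(220+a/3.5294,90+b/3.5294)
for k,t,s,z in[('36',(43,313),(275,535),.018),('46',(171,278),(257,421),.018),('56',(313,291),(289,320),.018),('66',(437,302),(314,242),.018),('tip',(615,93),(173,61),.112),('base',(591,112.5),None,.014),('L',(154,115),(98,391),.062),('R',(320,114),(131,263),.062)]:
    print(k,xy('top0',*T(*t),z).round(4), xy('side0',*S(*s),z).round(4) if s else '')
for k,t in[('Lp',(204,90)),('Rp',(278,80)),('L0',(125,148)),('R0',(293,147))]:print(k,xy('top0',*T(*t),.064).round(4))
for n in('top0','side0'):  # tub corners check later
    print(proj(n,(.58,-.335,.112)))
```

```text
36 [0.4123 0.1789 0.018 ] [0.413 0.187 0.018]
46 [0.4407 0.0616 0.018 ] [0.4414 0.0689 0.018 ]
56 [ 0.425  -0.0672  0.018 ] [ 0.425  -0.0596  0.018 ]
66 [ 0.4117 -0.1791  0.018 ] [ 0.4104 -0.1717  0.018 ]
tip [ 0.5804 -0.3289  0.112 ] [ 0.581  -0.3165  0.112 ]
base [ 0.5837 -0.3341  0.014 ] 
L [0.5838 0.0726 0.062 ] [0.581  0.0968 0.062 ]
R [ 0.5801 -0.077   0.062 ] [ 0.5802 -0.0638  0.062 ]
Lp [0.6051 0.0268 0.064 ]
Rp [ 0.6122 -0.0404  0.064 ]
L0 [0.5539 0.0996 0.064 ]
R0 [ 0.5502 -0.0511  0.064 ]
[370.51878425 183.30819874]
[270.05185776 104.35905669]
```

>>> {"name": "arm_command", "arguments": {"targets": [[[-1,33,27,0,-0.0392],[-1,33,27,0,-0.0392],[-1,33,27,0,-0.0392],[-1,33,27,0,-0.0392],[-1,33,27,0,-0.0392],[-1,33,27,0,-0.0392],[-1,33,27,0,-0.0392],[-1,33,27,0,-0.0392],[-1,33,27,0,-0.0392],[-1,33,27,0,-0.0392],[-1,0,0,0,0],[-1,0,0,0,0]]]}}

```text
time_s: 1.6
tcp_pos: [0.5774, -0.3313, 0.2299]
orientation: [3.141, 0.001, -0.0]
contact_force: [0.2, -0.2, -0.1]
width: 0.0878
gripper_force: 0.0
```

Run:
```python
from h import *
snap('top','t1');snap('side','s1');s=robot.sense();print(s['tcp_pos'],s['orientation'],s['joints'],s['contact_force'])
a=np.load('pics/t1.npz')['color'][130:250,300:430,::-1];b=np.load('pics/s1.npz')['color'][40:160,210:340,::-1]
cv2.imwrite('pics/m1.png',np.hstack([cv2.resize(a,None,fx=3.077,fy=3.077,interpolation=2),cv2.resize(b,None,fx=3.077,fy=3.077,interpolation=2)]))
p=s['tcp_pos']
for n in 't1','s1':
  for d in(-.044,0,.044): print(n,proj(n,p+[0,d,-.022]).round(1))
```

```text
[ 0.57689179 -0.33226029  0.23014393] [ 3.14088943e+00  1.03898803e-03 -2.20350782e-03] [ 4.53550482e-01  5.64390183e-01  1.30773450e-03  1.49169119e+00
  4.37563297e-04  1.08613872e+00 -1.11854783e+00] [-0.55742335 -0.25653588 -0.30039921]
t1 [391.7 177.3]
t1 [378.2 177.8]
t1 [364.6 178.2]
s1 [273.7  75.5]
s1 [271.9  82.2]
s1 [270.   89.2]
```

View pics/m1.png

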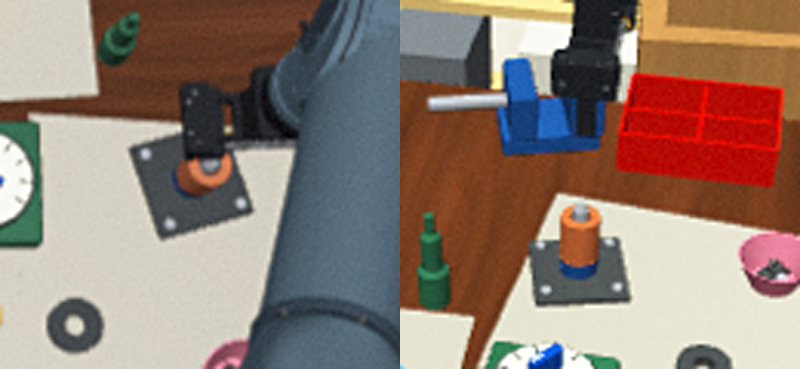

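The top view shows the gripper's +y end over the sleeve at (205,120) in the montage. The side view shows the near fingertip's lower edge at (587,135). I'll compare both with their predicted positions.

Run:
```python
from h import *
p=robot.sense()['tcp_pos']; k=3.077
for n,(u0,v0,o) in{'t1':(300,130,0),'s1':(210,40,400)}.items():
  for l,d in dict(tipback=(0,.0615,-.022),tipin=(0,.044,-.022),bodyA=(.0375,.093,.042),bodyB=(-.0375,.093,.042),bodyC=(0,-.093,.042)).items():
    q=proj(n,p+d); print(n,l,((q-[u0,v0])*k+[o,0]).round(0))
a=np.load('pics/t1.npz')['color'][140:200,340:420,::-1];b=np.load('pics/s1.npz')['color'][40:100,235:315,::-1]
f=lambda a:cv2.resize(a,(400,300),interpolation=2)
m=np.hstack([f(a),f(b)]);m=np.clip(m.astype(float)*2.2,0,255);cv2.imwrite('pics/m2.png',m)
```

```text
t1 tipback [182. 149.]
t1 tipin [199. 148.]
t1 bodyA [164.  99.]
t1 bodyB [170. 171.]
t1 bodyC [353. 129.]
s1 tipback [582. 160.]
s1 tipin [585. 152.]
s1 bodyA [545. 121.]
s1 bodyB [615. 129.]
s1 bodyC [605.  37.][ WARN:0@0.230] global loadsave.cpp:1063 imwrite_ Unsupported depth image for selected encoder is fallbacked to CV_8U.
```

View pics/m2.png

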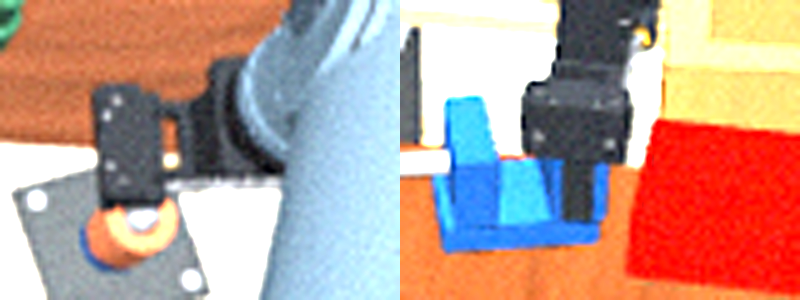

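Run:
```python
from h import *
print(robot.tip_reach,[a for a in dir(robot) if a[0]!='_'])
R=Ro.from_euler('xyz',[-3.14,0,.392]).as_matrix();p=np.array([.248,-.600,.2295])
for n in('side0','top0'):
  for d in[(0,.0615,.022),(0,-.0615,.022),(0,.044,.022),(0,-.044,.022),(0,0,0),(0,.093,-.042),(0,-.093,-.042)]: print(n,d,(proj(n,p+R@d)).round(1))
a=np.load('pics/side0.npz')['color'][0:60,340:420,::-1];b=np.load('pics/top0.npz')['color'][255:315,450:512,::-1]
m=np.hstack([cv2.resize(a,(400,300),interpolation=2),cv2.resize(b,(310,300),interpolation=2)])
cv2.imwrite('pics/m3.png',np.clip(m*2.2,0,255).astype(np.uint8))
```

```text
0.022 ['MotionError', 'hand_in', 'sense', 'snapshot', 'tip_reach']
side0 (0, 0.0615, 0.022) [359.6  45.7]
side0 (0, -0.0615, 0.022) [372.4  61.5]
side0 (0, 0.044, 0.022) [361.3  47.9]
side0 (0, -0.044, 0.022) [370.5  59.2]
side0 (0, 0, 0) [367.1  48.1]
side0 (0, 0.093, -0.042) [360.   26.3]
side0 (0, -0.093, -0.042) [380.4  49.7]
top0 (0, 0.0615, 0.022) [492.1 270.7]
top0 (0, -0.0615, 0.022) [457.2 287.4]
top0 (0, 0.044, 0.022) [487.1 273.1]
top0 (0, -0.044, 0.022) [462.2 285. ]
top0 (0, 0, 0) [478.6 279.1]
top0 (0, 0.093, -0.042) [514.1 266.1]
top0 (0, -0.093, -0.042) [458.7 292.7]
```

View pics/m3.png

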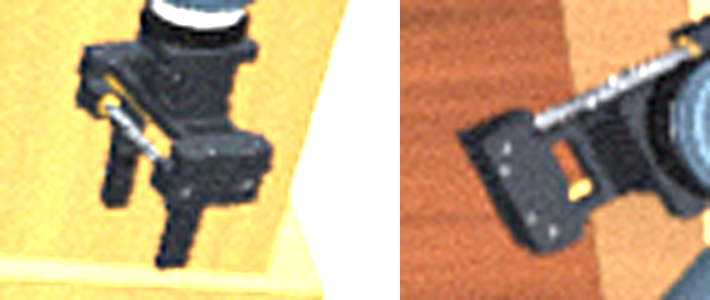

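>>> {"name": "arm_command", "arguments": {"targets": [[[-1,0,0,-30,0],[-1,0,0,-30,0],[-1,0,0,-28,0],[-1,0,0,0,0],[-1,0,0,0,0]]]}}

```text
time_s: 2.33
tcp_pos: [0.5784, -0.3318, 0.1436]
orientation: [3.141, -0.001, -0.001]
contact_force: [0.0, 0.3, 0.7]
width: 0.0881
gripper_force: 0.0
```

Run:
```python
from h import *
snap('side','s2');s=snap('top','t2');p=robot.sense()['tcp_pos'];print(p,robot.sense()['contact_force'])
a=np.load('pics/s2.npz')['color'][60:160,230:330,::-1];b=np.load('pics/t2.npz')['color'][140:240,330:430,::-1]
cv2.imwrite('pics/m4.png',np.clip(np.hstack([cv2.resize(x,(400,400),interpolation=2) for x in(a,b)])*1.8,0,255).astype(np.uint8))
for l,d in dict(nb=(0,.0615,-.022),ni=(0,.044,-.022),fi=(0,-.044,-.022)).items(): print(l,(proj('s2',p+d)-[230,60])*4)
```

```text
[ 0.5789002  -0.33159372  0.14403362] [ 0.94707664 -0.28250044  0.24721521]
nb [150.90106845 210.96015604]
ni [153.91117377 199.26470715]
fi [168.31147117 143.31386023]
```

View pics/m4.png

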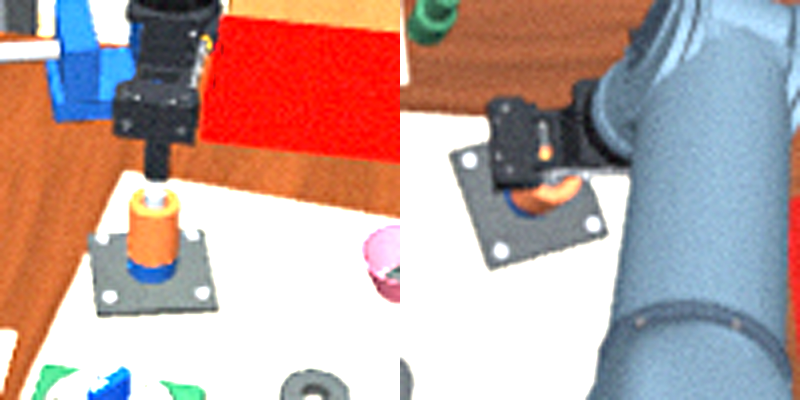

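Run:
```python
from h import *
for z in(.186,.22,.26,.3):print(z,xy('t2',352.5,175,z).round(3),xy('s2',230+155/4,60+120/4,z).round(3))
print('side lines: tip', [(z,xy('s2',230+157/4,60+180/4,z).round(3)) for z in(.122,.135,.15,.16)])
print('sleeve top side',xy('s2',230+155/4,60+196/4,.092),'boss/base c',xy('s2',230+153/4,60+273/4,.012))
```

```text
0.186 [ 0.594 -0.256  0.186] [ 0.585 -0.316  0.186]
0.22 [ 0.586 -0.247  0.22 ] [ 0.578 -0.265  0.22 ]
0.26 [ 0.576 -0.237  0.26 ] [ 0.57  -0.206  0.26 ]
0.3 [ 0.567 -0.226  0.3  ] [ 0.563 -0.146  0.3  ]
side lines: tip [(0.122, array([ 0.581, -0.317,  0.122])), (0.135, array([ 0.578, -0.299,  0.135])), (0.15, array([ 0.576, -0.278,  0.15 ])), (0.16, array([ 0.574, -0.265,  0.16 ]))]
sleeve top side [ 0.58381815 -0.33289675  0.092     ] boss/base c [ 0.58047901 -0.31823202  0.012     ]
```

Both views suggest the gripper is about 30 mm higher than the stated geometry gives. I'll go down carefully around the sleeve and check.

>>> {"name": "arm_command", "arguments": {"targets": [[[-1,4,0,-16,0],[-1,0,0,-16,0],[-1,0,0,-12,0],[-1,0,0,0,0],[-1,0,0,0,0]]]}}

```text
time_s: 3.05
tcp_pos: [0.5824, -0.3309, 0.0985]
orientation: [3.141, -0.0, -0.0]
contact_force: [0.4, -0.2, 0.2]
width: 0.0882
gripper_force: 0.0
```

Run:
```python
from h import *
snap('side','s3');p=robot.sense()['tcp_pos'];print(p,robot.sense()['contact_force'])
a=np.load('pics/s3.npz')['color'][80:160,235:315,::-1]
cv2.imwrite('pics/m5.png',np.clip(cv2.resize(a,(560,560),interpolation=2)*1.8,0,255).astype(np.uint8))
for l,d in dict(nb=(0,.0615,-.022),ni=(0,.044,-.022),fi=(0,-.044,-.022)).items(): print(l,(proj('s3',p+d)-[235,80])*7)
```

```text
[ 0.5825681  -0.33097898  0.09877498] [0.15729654 1.03150009 0.42676849]
nb [218.95906827 299.25758004]
ni [224.17997429 278.71995157]
fi [249.18691923 180.34941145]
```

View pics/m5.png

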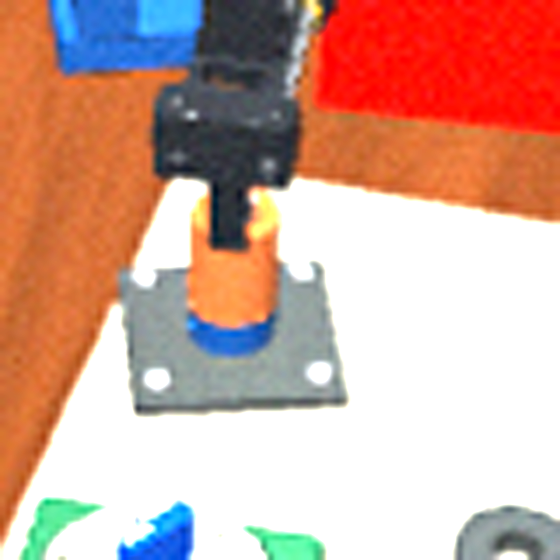

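>>> {"name": "arm_command", "arguments": {"targets": [[[-1,0,0,-9,0],[-1,0,0,-9,0],[-1,0,0,0,0],[1,0,0,0,0],[1,0,0,0,0],[1,0,0,0,0],[1,0,0,0,0],[1,0,0,0,0],[1,0,0,0,0]]]}}

```text
time_s: 4.22
tcp_pos: [0.5823, -0.3318, 0.0807]
orientation: [3.14, -0.001, -0.001]
contact_force: [0.1, -2.6, 1.8]
width: 0.0481
gripper_force: 30.0
```

>>> {"name": "arm_command", "arguments": {"targets": [[[1,0,0,20,0],[1,0,0,30,0],[1,0,0,35,0],[1,0,0,35,0],[1,0,20,30,0],[1,0,40,0,0],[1,0,44,0,0],[1,0,44,0,0],[1,-1,44,0,0],[1,-1,44,0,0],[1,-1,44,0,0],[1,-1,44,0,0],[1,-1,44,0,0],[1,-1,44,0,0],[1,-1,44,0,0],[1,-1,44,0,0],[1,-1,44,0,0],[1,-1,44,0,0],[1,-1,44,0,0],[1,-1,44,0,0]]]}}

```text
time_s: 6.72
tcp_pos: [0.5688, 0.3469, 0.2309]
orientation: [3.141, 0.002, 0.001]
contact_force: [0.0, 0.1, -3.1]
width: 0.0478
gripper_force: 30.0
```

Run:
```python
from h import *
snap('side','s4');snap('top','t4');s=robot.sense();p=s['tcp_pos'];print(p,s['width'],s['contact_force'],s['joints'])
a=cv2.resize(np.load('pics/s4.npz')['color'][:,:,::-1],(400,300),interpolation=3)
a=cv2.resize(np.load('pics/s4.npz')['color'][120:320,180:380,::-1],(400,400),interpolation=2)
b=cv2.resize(np.load('pics/t4.npz')['color'][120:280,140:300,::-1],(400,400),interpolation=2)
cv2.imwrite('pics/m6.png',np.clip(np.hstack([a,b])*1.5,0,255).astype(np.uint8))
print((proj('s4',p+[0,.0615,-.022])-[180,120])*2,(proj('s4',p+[0,.025,-.049])-[180,120])*2)
for z in(0.06,): print(xy('top0',280.5*.64,307*.64,z),xy('top0',281*.64,307*.64,.005))
```

```text
[0.56629496 0.35293927 0.23070215] 0.048252309221506556 [ 0.01432573  0.46880248 -3.24426317] [-0.51495647  0.57288817 -0.16060312  1.47931945  0.0911988   1.0964725
 -2.25419524]
[ 93.43399095 296.13049881] [101.61780367 280.40024475]
[0.56398313 0.34029884 0.06      ] [0.57475735 0.34952018 0.005     ]
```

View pics/m6.png

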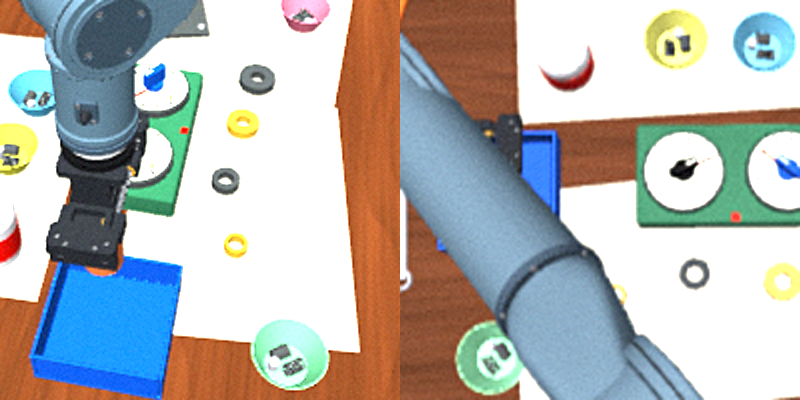

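>>> {"name": "arm_command", "arguments": {"targets": [[[1,0,-7,-30,0],[1,0,0,-35,0],[1,0,0,-35,0],[1,0,0,-32,0],[1,0,0,-20,0],[1,0,0,-10,0],[1,0,0,-5,0],[1,0,0,0,0]]]}}

```text
time_s: 7.82
tcp_pos: [0.5705, 0.3385, 0.0639]
orientation: [-3.141, -0.001, -0.0]
contact_force: [-0.6, 0.5, -2.9]
width: 0.0482
gripper_force: 30.0
```

>>> {"name": "arm_command", "arguments": {"targets": [[[1,0,0,-4,0],[1,0,0,-3,0],[1,0,0,0,0]]]}}

```text
time_s: 8.2
tcp_pos: [0.57, 0.3382, 0.0561]
orientation: [3.141, 0.0, -0.0]
contact_force: [0.2, -0.2, -2.5]
width: 0.0482
gripper_force: 30.0
```

>>> {"name": "arm_command", "arguments": {"targets": [[[-0.5,0,0,0,0],[-0.5,0,0,0,0],[-0.5,0,0,0,0],[-0.5,0,0,10,0],[-0.5,0,0,30,0],[-0.5,0,0,40,0],[-1,0,0,40,0],[-1,-10,-20,50,0],[-1,-10,-40,0,0],[-1,-10,-40,0,0],[-1,-13,-40,0,0],[-1,-13,-40,0,0],[-1,-13,-40,0,0],[-1,-13,-40,0,0],[-1,-13,-40,0,0],[-1,-13,-40,0,0],[-1,-13,-40,0,0],[-1,-13,-40,0,0],[-1,-13,-40,0,0],[-1,-13,-40,0,0]]]}}

```text
time_s: 10.7
tcp_pos: [0.41, -0.163, 0.2273]
orientation: [3.141, -0.002, -0.0]
contact_force: [0.6, -0.4, -0.2]
width: 0.0876
gripper_force: 0.0
```

>>> {"name": "arm_command", "arguments": {"targets": [[[-1,-10,-15,-20,0],[-1,0,0,0,0],[-1,0,0,0,0]]]}}

```text
time_s: 11.08
tcp_pos: [0.4011, -0.1759, 0.2071]
orientation: [-3.141, -0.001, 0.001]
contact_force: [0.2, 0.9, 0.0]
width: 0.088
gripper_force: 0.0
```

Run:
```python
from h import *
snap('side','s5');snap('top','t5');s=robot.sense();p=s['tcp_pos'];print(p,s['width'],s['contact_force'],s['joints'])
a=cv2.resize(np.load('pics/s5.npz')['color'][80:320,180:380,::-1],None,fx=2.5,fy=2.5,interpolation=2)
b=cv2.resize(np.load('pics/t5.npz')['color'][160:260,150:250,::-1],(300,300),interpolation=2)
m=np.zeros((600,800,3));m[:,:500]=a;m[:300,500:]=b;
cv2.imwrite('pics/m7.png',np.clip(m*1.4,0,255).astype(np.uint8))
print((proj('s5',p+[0,.0615,-.022])-[180,80])*2.5,(proj('s5',p+[0,-.044,-.022])-[180,80])*2.5)
```

```text
[ 0.4012886  -0.17581981  0.20712051] 0.08777375293258736 [0.55764081 0.41649522 0.20455285] [ 0.26897351  0.2063036   0.04684947  2.09876821 -0.01348654  0.83536745
 -1.24512824]
[341.68114636 132.39573782] [347.28314247  81.55603802]
```

View pics/m7.png

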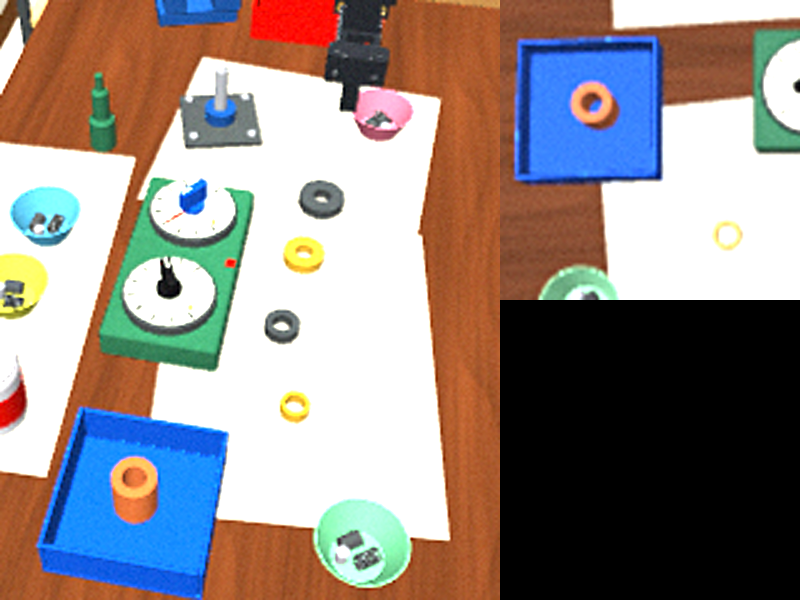

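The sleeve stands upright in the tub, with its top at (134,475) side and (592,104) top. The spindle is free, its tip at (222,72). The ring 66 hole is at (321,196). I'll use the sleeve's known place to check the calibration.

Run:
```python
from h import *
S=lambda a,b:(180+(a+.5)/2.5-.5,80+(b+.5)/2.5-.5)
print('sleeve top',xy('t5',150+92.5/3-.5,160+104.5/3-.5,.065).round(4),xy('s5',*S(134,475),.065).round(4), 'true ~ .570 .338')
print('tip side',xy('s5',*S(222,72),.112).round(4)); print('66',xy('s5',*S(321,194),.018).round(4))
# segment centroid of rings in top0 dark/brass
im=np.load('pics/top0.npz')['color']; sub=cv2.cvtColor(im,cv2.COLOR_RGB2HSV).astype(int)
for n,(a,b) in{'36':(43,313),'46':(171,278),'56':(313,291),'66':(437,302)}.items():
    u,v=int(215+a/4),int(160+b/4); w=sub[v-14:v+15,u-14:u+15]
    m=(w[...,1]>90)if n in('36','56') else (w[...,2]<130)
    m=m.astype(np.uint8); c,_=cv2.findContours(m,cv2.RETR_EXTERNAL,cv2.CHAIN_APPROX_NONE); c=max(c,key=cv2.contourArea); (x,y),r=cv2.minEnclosingCircle(c)
    h=cv2.moments(cv2.convexHull(c)); x,y=h['m10']/h['m00'],h['m01']/h['m00']
    print(n,xy('top0',u-14+x,v-14+y,.012).round(4),r)
```

```text
sleeve top [0.5708 0.3365 0.065 ] [0.5732 0.3383 0.065 ] true ~ .570 .338
tip side [ 0.5818 -0.3089  0.112 ]
66 [ 0.4141 -0.1777  0.018 ]
36 [0.4142 0.1811 0.012 ] 4.751744747161865
46 [0.4427 0.0623 0.012 ] 6.121613502502441
56 [ 0.4279 -0.0664  0.012 ] 7.526115417480469
66 [ 0.4122 -0.1791  0.012 ] 9.226332664489746
```

>>> {"name": "arm_command", "arguments": {"targets": [[[-1,12,-2,-30,0],[-1,0,0,-40,0],[-1,0,0,-40,0],[-1,0,0,-35,0],[-1,0,0,-20,0],[-1,0,0,-9,0],[-1,0,0,-4,0],[-1,0,0,0,0],[-1,0,0,0,0]]]}}

```text
time_s: 12.3
tcp_pos: [0.4128, -0.1789, 0.029]
orientation: [3.141, -0.001, -0.0]
contact_force: [0.1, 0.1, 0.3]
width: 0.0882
gripper_force: 0.0
```

>>> {"name": "arm_command", "arguments": {"targets": [[[-1,0,0,-4,0],[-1,0,0,0,0],[1,0,0,0,0],[1,0,0,0,0],[1,0,0,0,0],[1,0,0,0,0],[1,0,0,0,0]]]}}

```text
time_s: 13.18
tcp_pos: [0.4122, -0.1787, 0.0243]
orientation: [3.142, -0.0, -0.0]
contact_force: [1.4, -0.1, 0.2]
width: 0.0404
gripper_force: 0.0
```

>>> {"name": "arm_command", "arguments": {"targets": [[[-1,0,0,0,0],[-1,0,0,0,0],[-1,0,0,0,0],[-1,0,0,0,0],[-1,0,0,0,0]]]}}

```text
time_s: 13.8
tcp_pos: [0.4122, -0.1787, 0.0243]
orientation: [-3.142, 0.0, -0.0]
contact_force: [0.3, 0.4, 0.2]
width: 0.0875
gripper_force: 0.0
```

Run:
```python
from h import *
snap('side','s6');s=robot.sense();p=s['tcp_pos'];print(p,s['width'])
a=cv2.resize(np.load('pics/s6.npz')['color'][110:200,250:370,::-1],None,fx=6.66,fy=6.66,interpolation=2)
cv2.imwrite('pics/m8.png',np.clip(a*1.3,0,255).astype(np.uint8))
print((proj('s6',p+[0,.0615,-.022])-[250,110])*6.66,(proj('s6',p+[0,-.044,-.022])-[250,110])*6.66)
```

```text
[ 0.41220385 -0.17876096  0.02433005] 0.08771410460412377
[377.19885558 415.14210272] [393.91632214 280.51676515]
```

View pics/m8.png

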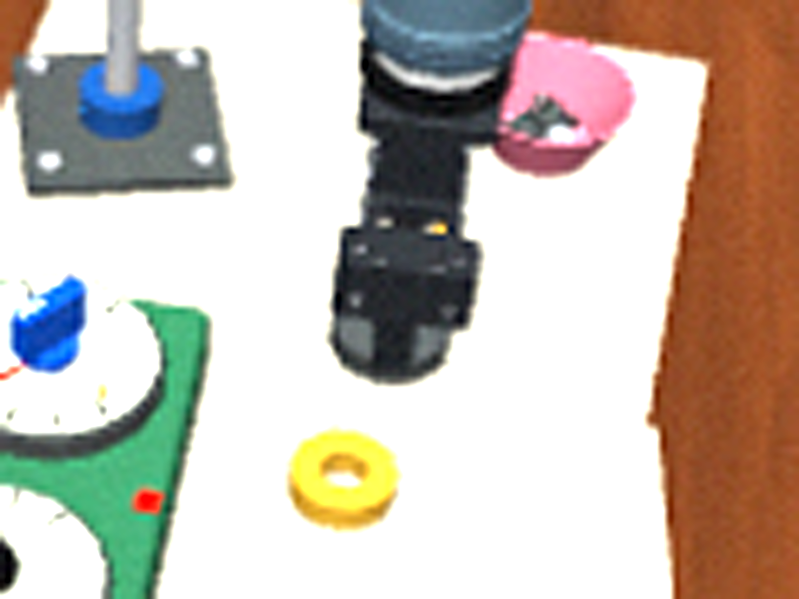

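>>> {"name": "arm_command", "arguments": {"targets": [[[-1,0,0,-8,0],[-1,0,0,-4,0],[-1,0,0,0,0],[-1,0,0,-3,0],[-1,0,0,0,0]]]}}

```text
time_s: 14.48
tcp_pos: [0.4121, -0.1787, 0.0092]
orientation: [-3.142, 0.0, -0.0]
contact_force: [-0.5, -0.6, 0.8]
width: 0.088
gripper_force: 0.0
```

>>> {"name": "arm_command", "arguments": {"targets": [[[-1,0,0,-3,0],[-1,0,0,0,0]]]}}

```text
time_s: 14.72
tcp_pos: [0.4121, -0.1787, 0.0062]
orientation: [-3.141, 0.0, -0.0]
contact_force: [0.8, -0.0, -0.2]
width: 0.0878
gripper_force: 0.0
```

>>> {"name": "arm_command", "arguments": {"targets": [[[-1,0,0,-2,0],[-1,0,0,0,0]]]}}

```text
time_s: 14.98
tcp_pos: [0.4121, -0.1787, 0.0042]
orientation: [-3.142, 0.0, -0.0]
contact_force: [0.5, 0.3, -0.0]
width: 0.0883
gripper_force: 0.0
```

>>> {"name": "arm_command", "arguments": {"targets": [[[-1,0,0,-2,0],[-1,0,0,0,0]]]}}

```text
time_s: 15.22
tcp_pos: [0.4121, -0.1787, 0.0022]
orientation: [-3.141, 0.0, -0.0]
contact_force: [0.1, -1.0, -0.1]
width: 0.0879
gripper_force: 0.0
```

>>> {"name": "arm_command", "arguments": {"targets": [[[-1,0,0,-2,0],[-1,0,0,0,0]]]}}

```text
time_s: 15.48
tcp_pos: [0.4121, -0.1787, 0.0002]
orientation: [-3.142, 0.0, -0.0]
contact_force: [0.7, 0.3, 0.6]
width: 0.0884
gripper_force: 0.0
```

>>> {"name": "arm_command", "arguments": {"targets": [[[-1,0,0,-2,0],[-1,0,0,0,0],[1,0,0,0,0],[1,0,0,0,0],[1,0,0,0,0],[1,0,0,0,0]]]}}

```text
time_s: 16.23
tcp_pos: [0.4123, -0.179, -0.0016]
orientation: [3.141, -0.0, -0.0]
contact_force: [0.3, -0.8, -0.2]
width: 0.0653
gripper_force: 30.0
```

>>> {"name": "arm_command", "arguments": {"targets": [[[1,0,0,15,0],[1,0,0,30,0],[1,0,0,35,0],[1,0,0,40,0],[1,0,0,35,0],[1,28,-25,0,0],[1,28,-26,0,0],[1,28,-26,0,0],[1,28,-26,0,0],[1,28,-26,0,0],[1,31,-26,0,0],[1,0,0,0,0],[1,0,0,0,0]]]}}

```text
time_s: 17.85
tcp_pos: [0.5819, -0.3327, 0.1529]
orientation: [-3.14, 0.002, 0.0]
contact_force: [-1.0, 0.4, -4.7]
width: 0.0653
gripper_force: 30.0
```

Run:
```python
from h import *
S=lambda a,b:(250+(a+.5)/6.66-.5,110+(b+.5)/6.66-.5)
print('bolts side',xy('s6',*S(119,109),.014).round(4),'tip?')
snap('side','s7');snap('top','t7');s=robot.sense();p=s['tcp_pos'];print(p,s['width'],s['contact_force'])
a=cv2.resize(np.load('pics/s7.npz')['color'][70:150,230:310,::-1],(400,400),interpolation=2)
b=cv2.resize(np.load('pics/t7.npz')['color'][150:230,330:410,::-1],(400,400),interpolation=2)
cv2.imwrite('pics/m9.png',np.clip(np.hstack([a,b])*1.6,0,255).astype(np.uint8))
print((proj('s7',p+[0,0,.0106])-[230,70])*5,(proj('t7',p+[0,0,.0106])-[330,150])*5)
print('post at .583 -.334',(proj('s7',[.583,-.334,.112])-[230,70])*5,(proj('s7',[.583,-.334,.032])-[230,70])*5)
```

```text
bolts side [ 0.5854 -0.3291  0.014 ] tip?
[ 0.58216686 -0.33254739  0.15324919] 0.06541176618402923 [ 0.74265535 -0.71564064 -2.89146673]
[199.65177884 113.76252963] [220.54220776 146.51176254]
post at .583 -.334 [196.0696741  172.13009106] [192.12028851 257.84216435]
```

View pics/m9.png

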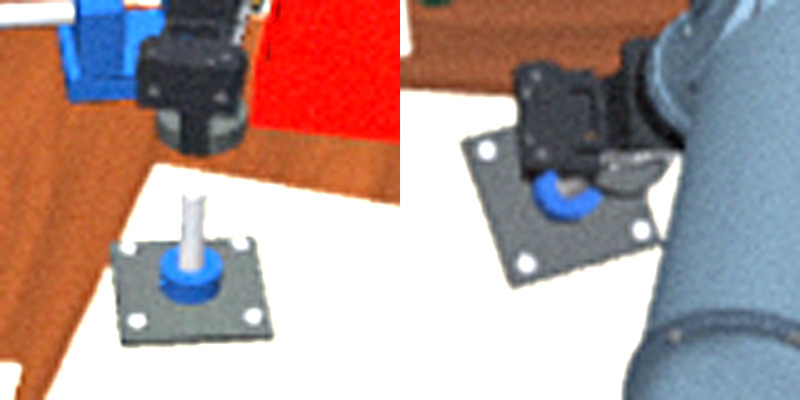

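>>> {"name": "arm_command", "arguments": {"targets": [[[1,2.5,0,-20,0],[1,0,0,-16,0],[1,0,0,-6,0],[1,0,0,-5,0],[1,0,0,0,0]]]}}

```text
time_s: 18.58
tcp_pos: [0.5856, -0.3338, 0.1061]
orientation: [-3.141, 0.0, -0.0]
contact_force: [-0.0, -0.9, -4.1]
width: 0.0654
gripper_force: 30.0
```

>>> {"name": "arm_command", "arguments": {"targets": [[[1,0,0,-4,0],[1,0,0,-3,0],[1,0,0,0,0]]]}}

```text
time_s: 18.95
tcp_pos: [0.5855, -0.3336, 0.0991]
orientation: [-3.141, 0.0, -0.0]
contact_force: [-0.3, 0.2, -5.5]
width: 0.0655
gripper_force: 30.0
```

>>> {"name": "arm_command", "arguments": {"targets": [[[1,0,0,-4,0],[1,0,0,0,0]]]}}

```text
time_s: 19.2
tcp_pos: [0.5854, -0.3336, 0.0949]
orientation: [-3.141, 0.001, -0.0]
contact_force: [0.1, 0.4, -4.1]
width: 0.0653
gripper_force: 30.0
```

>>> {"name": "arm_command", "arguments": {"targets": [[[1,0,0,-3,0],[1,0,0,-2,0],[1,0,0,0,0]]]}}

```text
time_s: 19.58
tcp_pos: [0.5855, -0.3337, 0.09]
orientation: [-3.141, 0.0, -0.0]
contact_force: [0.6, -1.0, -4.1]
width: 0.0652
gripper_force: 30.0
```

>>> {"name": "arm_command", "arguments": {"targets": [[[-1,0,0,0,0],[-1,0,0,0,0],[-1,0,0,0,0],[-1,0,0,20,0],[-1,0,0,40,0],[-1,-16,26,10,0],[-1,-20,34,0,0],[-1,-20,34,0,0],[-1,-20,34,0,0],[-1,-20,34,0,0],[-1,-20,34,0,0],[-1,-20,34,0,0],[-1,-20,34,0,0],[-1,0,3,0,0],[-1,0,0,0,0]]]}}

```text
time_s: 21.45
tcp_pos: [0.4309, -0.0672, 0.1614]
orientation: [3.141, -0.002, -0.0]
contact_force: [0.3, -0.1, -0.8]
width: 0.0882
gripper_force: 0.0
```

```bash
cat >> h.py <<'E'
def rings(top,side,pts):
    "ring centres from top (top-face height) and side pixel segmentation near expected pts"
    for n,(x,y) in pts.items():
        for f in(top,side):
            im=np.load(f'pics/{f}.npz')['color']; hs=cv2.cvtColor(im,cv2.COLOR_RGB2HSV).astype(int)
            u,v=proj(f,(x,y,.009)).round().astype(int); r=15
            w=hs[v-r:v+r+1,u-r:u+r+1]; m=((w[...,1]>90)&(w[...,0]<40) if n in('36','56') else (w[...,2]<130)).astype(np.uint8)
            c,_=cv2.findContours(m,cv2.RETR_EXTERNAL,cv2.CHAIN_APPROX_NONE)
            if not c: print(n,f,'none'); continue
            c=max(c,key=cv2.contourArea); h=cv2.moments(cv2.convexHull(c))
            if h['m00']<10: print(n,f,'small'); continue
            print(n,f,xy(f,u-r+h['m10']/h['m00'],v-r+h['m01']/h['m00'],.011).round(4),'area',h['m00'])
E
python3 - <<'E'
from h import *
snap('side','s8');snap('top','t8');s=robot.sense();print(s['tcp_pos'],s['width'],s['contact_force'])
rings('t8','s8',{'36':(.414,.181),'46':(.4427,.0623),'56':(.428,-.0664)})
print('orig');rings('top0','side0',{'36':(.414,.181),'46':(.4427,.0623),'56':(.428,-.0664),'66':(.412,-.179)})
a=cv2.resize(np.load('pics/s8.npz')['color'][60:260,210:370,::-1],(480,600),interpolation=2)
b=cv2.resize(np.load('pics/t8.npz')['color'][150:230,330:410,::-1],(320,320),interpolation=2)
m=np.zeros((600,800,3));m[:,:480]=a;m[:320,480:]=b
cv2.imwrite('pics/m10.png',m.astype(np.uint8))
E
```

```text
[ 0.4307325  -0.06782955  0.16090201] 0.08832541334741649 [-0.07548858 -0.83331555  0.54537615]
36 t8 [0.4142 0.1812 0.011 ] area 60.0
36 s8 [0.4141 0.1846 0.011 ] area 113.0
46 t8 [0.4428 0.0622 0.011 ] area 103.0
46 s8 [0.4422 0.0671 0.011 ] area 139.0
56 t8 [ 0.4137 -0.055   0.011 ] area 35.0
56 s8 [ 0.4274 -0.0615  0.011 ] area 186.0
orig
36 top0 [0.4142 0.1812 0.011 ] area 60.0
36 side0 [0.4141 0.1846 0.011 ] area 113.0
46 top0 [0.4428 0.0622 0.011 ] area 105.0
46 side0 [0.4421 0.0672 0.011 ] area 140.0
56 top0 [ 0.428  -0.0665  0.011 ] area 163.5
56 side0 [ 0.4274 -0.0612  0.011 ] area 185.5
66 top0 [ 0.4123 -0.1793  0.011 ] area 239.0
66 side0 [ 0.4127 -0.1735  0.011 ] area 210.5
```

View pics/m10.png

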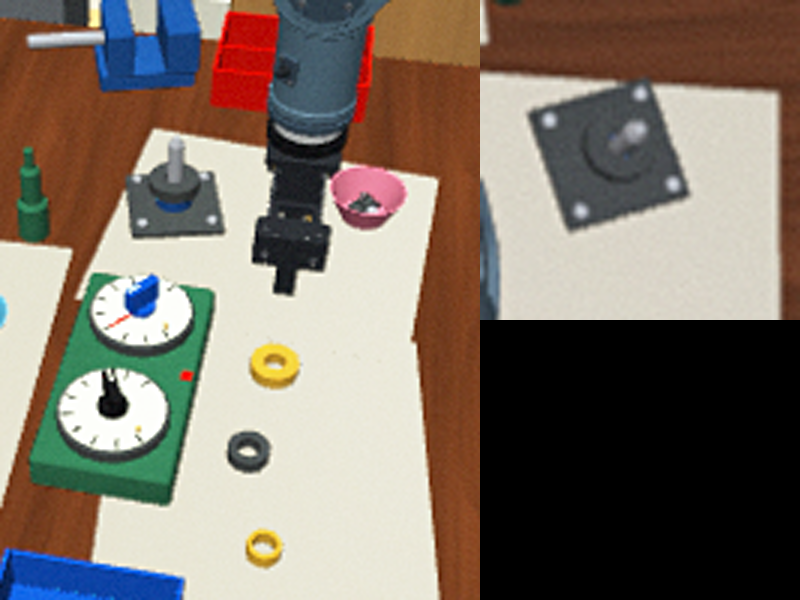

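Ring 66 sits on the spindle, its disc around the post at (175,182) side. The other rings haven't moved. Next is ring 56.

>>> {"name": "arm_command", "arguments": {"targets": [[[-1,-3,1,-30,0],[-1,0,0,-40,0],[-1,0,0,-40,0],[-1,0,0,-30,0],[-1,0,0,-12,0],[-1,0,0,-6,0],[-1,0,0,-4,0],[-1,0,0,0,0],[1,0,0,0,0],[1,0,0,0,0],[1,0,0,0,0],[1,0,0,0,0],[1,0,0,0,0]]]}}

```text
time_s: 23.18
tcp_pos: [0.4268, -0.0658, -0.0016]
orientation: [3.142, -0.0, -0.0]
contact_force: [-0.4, -0.7, 2.9]
width: 0.0552
gripper_force: 30.0
```

>>> {"name": "arm_command", "arguments": {"targets": [[[1,0,0,15,0],[1,0,0,35,0],[1,0,0,50,0],[1,10,-18,50,0],[1,20,-34,0,0],[1,20,-34,0,0],[1,20,-34,0,0],[1,20,-34,0,0],[1,20,-34,0,0],[1,20,-34,0,0],[1,20,-34,0,0],[1,8,-12,0,0],[1,0,0,0,0],[1,0,0,0,0],[1,0,0,0,0]]]}}

```text
time_s: 25.05
tcp_pos: [0.5844, -0.3325, 0.1485]
orientation: [-3.141, 0.0, 0.001]
contact_force: [0.9, 0.6, -2.2]
width: 0.0552
gripper_force: 30.0
```

>>> {"name": "arm_command", "arguments": {"targets": [[[1,0,-1,-20,0],[1,0,0,-16,0],[1,0,0,-8,0],[1,0,0,-5,0],[1,0,0,0,0]]]}}

```text
time_s: 25.68
tcp_pos: [0.5846, -0.3346, 0.099]
orientation: [-3.141, 0.0, -0.0]
contact_force: [-0.9, 1.1, -2.2]
width: 0.055
gripper_force: 30.0
```

>>> {"name": "arm_command", "arguments": {"targets": [[[1,0,0,-4,0],[1,0,0,-3,0],[1,0,0,0,0]]]}}

```text
time_s: 26.05
tcp_pos: [0.5847, -0.3346, 0.0922]
orientation: [-3.141, -0.0, -0.0]
contact_force: [0.5, 0.8, -2.8]
width: 0.0548
gripper_force: 30.0
```

>>> {"name": "arm_command", "arguments": {"targets": [[[1,0,0,-2,0],[-1,0,0,0,0],[-1,0,0,0,0],[-1,0,0,0,0],[-1,0,0,20,0],[-1,0,0,40,0],[-1,-10,37,10,0],[-1,-12,40,0,0],[-1,-15,40,0,0],[-1,-15,40,0,0],[-1,-15,40,0,0],[-1,-15,40,0,0],[-1,-15,40,0,0],[-1,-15,40,0,0],[-1,-15,40,0,0],[-1,-15,40,0,0],[-1,0,0,0,0],[-1,0,0,0,0]]]}}

```text
time_s: 28.3
tcp_pos: [0.4436, 0.0616, 0.1613]
orientation: [3.141, -0.002, -0.001]
contact_force: [0.0, -0.1, -0.3]
width: 0.0878
gripper_force: 0.0
```

Run:
```python
from h import *
snap('side','s9');snap('top','t9');s=robot.sense();print(s['tcp_pos'],s['width'])
rings('t9','s9',{'36':(.414,.181),'46':(.4427,.0623)})
a=cv2.resize(np.load('pics/s9.npz')['color'][60:260,210:370,::-1],(480,600),interpolation=2)
b=cv2.resize(np.load('pics/t9.npz')['color'][150:230,330:410,::-1],(320,320),interpolation=2)
m=np.zeros((600,800,3));m[:,:480]=a;m[:320,480:]=b
cv2.imwrite('pics/m11.png',m.astype(np.uint8))
# brass on spindle?
for f in('t9','s9'):
    im=np.load(f'pics/{f}.npz')['color'];u,v=proj(f,(.584,-.333,.065)).astype(int);h=cv2.cvtColor(im,cv2.COLOR_RGB2HSV)[v-12:v+13,u-14:u+15].astype(int)
    m=(h[...,1]>90)&(h[...,0]<40)&(h[...,0]>15)&(h[...,2]>110);ys,xs=np.nonzero(m);print(f,m.sum(),xy(f,u-14+xs.mean(),v-12+ys.mean(),.062) if m.any() else '')
```

```text
[0.44348643 0.06098984 0.16082312] 0.08792439963929292
36 t9 [0.4141 0.1814 0.011 ] area 59.0
36 s9 [0.4141 0.1846 0.011 ] area 113.0
46 t9 [0.4456 0.0567 0.011 ] area 831.0
46 s9 [0.4421 0.0672 0.011 ] area 139.5
t9 168 [ 0.58505663 -0.33209904  0.062     ]
s9 123 [ 0.58428594 -0.31946561  0.062     ]
```

Code shows the brass ring at (0.585, -0.332) on the spindle, and ring 46 hasn't moved. I've used all 14 pictures, so from here I'll check numerically.

>>> {"name": "arm_command", "arguments": {"targets": [[[-1,0,1,-30,0],[-1,0,0,-40,0],[-1,0,0,-40,0],[-1,0,0,-30,0],[-1,0,0,-12,0],[-1,0,0,-6,0],[-1,0,0,-4,0],[-1,0,0,0,0],[1,0,0,0,0],[1,0,0,0,0],[1,0,0,0,0],[1,0,0,0,0],[1,0,0,0,0],[1,0,0,0,0]]]}}

```text
time_s: 30.15
tcp_pos: [0.4427, 0.0632, -0.0017]
orientation: [3.142, 0.0, -0.0]
contact_force: [-1.0, -1.1, 0.9]
width: 0.0447
gripper_force: 30.0
```

>>> {"name": "arm_command", "arguments": {"targets": [[[1,0,0,15,0],[1,0,0,35,0],[1,0,0,50,0],[1,8,-24,50,0],[1,13,-38,0,0],[1,15,-40,0,0],[1,15,-40,0,0],[1,15,-40,0,0],[1,15,-40,0,0],[1,15,-40,0,0],[1,15,-40,0,0],[1,15,-40,0,0],[1,15,-40,0,0],[1,17,-15,0,0],[1,0,0,0,0],[1,0,0,0,0],[1,0,0,0,0]]]}}

```text
time_s: 32.28
tcp_pos: [0.6003, -0.3325, 0.1485]
orientation: [-3.141, 0.0, 0.001]
contact_force: [0.2, -0.7, -1.1]
width: 0.0447
gripper_force: 30.0
```

>>> {"name": "arm_command", "arguments": {"targets": [[[1,-15,-1,0,0],[1,0,0,0,0],[1,0,0,-20,0],[1,0,0,-16,0],[1,0,0,-8,0],[1,0,0,-5,0],[1,0,0,0,0]]]}}

```text
time_s: 33.15
tcp_pos: [0.5857, -0.3347, 0.099]
orientation: [-3.141, 0.0, -0.0]
contact_force: [-0.2, 0.6, -1.9]
width: 0.0446
gripper_force: 30.0
```

>>> {"name": "arm_command", "arguments": {"targets": [[[1,0,0,-4,0],[1,0,0,-3,0],[1,0,0,0,0]]]}}

```text
time_s: 33.52
tcp_pos: [0.5857, -0.3346, 0.0921]
orientation: [-3.141, 0.0, -0.0]
contact_force: [0.3, 1.2, -1.5]
width: 0.044
gripper_force: 30.0
```

>>> {"name": "arm_command", "arguments": {"targets": [[[1,0,0,-2,0],[-1,0,0,0,0],[-1,0,0,0,0],[-1,0,0,0,0],[-1,0,0,20,0],[-1,0,0,40,0],[-1,-11,36,10,0],[-1,-13,40,0,0],[-1,-13,40,0,0],[-1,-13,40,0,0],[-1,-13,40,0,0],[-1,-13,40,0,0],[-1,-13,40,0,0],[-1,-13,40,0,0],[-1,-13,40,0,0],[-1,-14,40,0,0],[-1,-14,40,0,0],[-1,-14,40,0,0],[-1,-14,40,0,0],[-1,0,0,0,0]]]}}

```text
time_s: 36.02
tcp_pos: [0.4143, 0.1847, 0.1618]
orientation: [-3.139, -0.002, 0.006]
contact_force: [0.5, -0.3, 1.4]
width: 0.088
gripper_force: 0.0
```

Run:
```python
from h import *
snap('side','s12');snap('top','t12');s=robot.sense();print(s['tcp_pos'],s['width'])
rings('t12','s12',{'36':(.414,.181)})
for k,(a,b) in{'66+56':('t8','t9'),'+46':('t9','t12')}.items():
    u,v=proj(a,(.585,-.333,.07)).astype(int); A,B=[np.load(f'pics/{f}.npz')['color'][v-14:v+15,u-16:u+17].astype(int).sum(2) for f in(a,b)]
    ys,xs=np.nonzero(abs(A-B)>90); print(k,len(xs),xy(a,u-16+xs.mean(),v-14+ys.mean(),.075 if k=='+46' else .062) if len(xs) else '')
im=np.load('pics/s12.npz')['color'];u,v=proj('s12',(.584,-.333,.059)).astype(int)
print(im[v-26:v+16,u-1:u+1].mean(1).round().astype(int).tolist(), v)
```

```text
[0.41532417 0.18126009 0.16128049] 0.08824828326303674
36 t12 small
36 s12 [0.4141 0.1846 0.011 ] area 113.0
66+56 157 [ 0.58628167 -0.33347244  0.062     ]
+46 118 [ 0.58658448 -0.33277183  0.075     ]
[[132, 68, 32], [126, 63, 31], [134, 72, 36], [130, 66, 33], [132, 72, 36], [128, 68, 35], [127, 68, 32], [128, 64, 32], [129, 70, 36], [130, 64, 32], [130, 68, 36], [129, 66, 31], [126, 60, 27], [147, 102, 74], [234, 228, 207], [229, 230, 221], [200, 202, 202], [194, 198, 203], [198, 198, 204], [170, 174, 176], [148, 152, 152], [146, 148, 153], [148, 150, 154], [112, 116, 117], [86, 92, 92], [62, 68, 68], [52, 58, 57], [53, 56, 59], [135, 110, 60], [255, 226, 63], [184, 138, 37], [193, 146, 42], [186, 143, 47], [122, 108, 72], [58, 68, 70], [56, 58, 58], [60, 62, 59], [54, 62, 78], [23, 64, 127], [22, 64, 124], [35, 67, 120], [92, 96, 92]] 116
```

The side column shows post, steel, brass, steel and boss in that order, so the stack is right so far. Next is ring 36.

>>> {"name": "arm_command", "arguments": {"targets": [[[-1,-1,0,-30,0],[-1,0,0,-40,0],[-1,0,0,-40,0],[-1,0,0,-30,0],[-1,0,0,-12,0],[-1,0,0,-6,0],[-1,0,0,-4,0],[-1,0,0,0,0],[1,0,0,0,0],[1,0,0,0,0],[1,0,0,0,0],[1,0,0,0,0],[1,0,0,0,0],[1,0,0,0,0],[1,0,0,0,0]]]}}

```text
time_s: 38.0
tcp_pos: [0.4137, 0.1813, -0.0017]
orientation: [3.142, 0.0, -0.0]
contact_force: [0.4, 0.3, 0.4]
width: 0.035
gripper_force: 30.0
```

>>> {"name": "arm_command", "arguments": {"targets": [[[1,0,0,15,0],[1,0,0,35,0],[1,0,0,50,0],[1,10,-30,50,0],[1,13,-40,0,0],[1,13,-40,0,0],[1,13,-40,0,0],[1,13,-40,0,0],[1,13,-40,0,0],[1,13,-40,0,0],[1,13,-40,0,0],[1,13,-40,0,0],[1,13,-40,0,0],[1,13,-40,0,0],[1,13,-40,0,0],[1,13,-40,0,0],[1,5,-5,0,0],[1,0,0,0,0],[1,0,0,0,0]]]}}

```text
time_s: 40.38
tcp_pos: [0.5847, -0.3317, 0.1485]
orientation: [-3.14, 0.0, 0.002]
contact_force: [0.3, 0.0, -1.7]
width: 0.0352
gripper_force: 30.0
```

>>> {"name": "arm_command", "arguments": {"targets": [[[1,1,-1,0,0],[1,0,0,0,0],[1,0,0,-20,0],[1,0,0,-16,0],[1,0,0,-8,0],[1,0,0,-5,0],[1,0,0,0,0]]]}}

```text
time_s: 41.25
tcp_pos: [0.5856, -0.3346, 0.099]
orientation: [-3.141, 0.001, -0.0]
contact_force: [0.2, 1.7, -1.6]
width: 0.0354
gripper_force: 30.0
```

>>> {"name": "arm_command", "arguments": {"targets": [[[1,0,0,-4,0],[1,0,0,-3,0],[1,0,0,0,0]]]}}

```text
time_s: 41.62
tcp_pos: [0.5857, -0.3345, 0.0921]
orientation: [-3.141, 0.0, -0.0]
contact_force: [0.6, 0.7, -1.3]
width: 0.035
gripper_force: 30.0
```

>>> {"name": "arm_command", "arguments": {"targets": [[[-1,0,0,0,0],[-1,0,0,0,0],[-1,0,0,0,0],[-1,0,0,0,0],[-1,0,0,20,0],[-1,0,0,40,0],[-1,-10,0,40,0],[-1,-20,20,0,0],[-1,-30,30,0,0],[-1,-30,30,0,0],[-1,-30,30,0,0],[-1,-10,10,0,0],[-1,0,0,0,0],[-1,0,0,0,0]]]}}

```text
time_s: 43.38
tcp_pos: [0.457, -0.216, 0.1929]
orientation: [3.141, -0.002, -0.001]
contact_force: [0.5, 0.7, 0.1]
width: 0.0884
gripper_force: 0.0
```

Run:
```python
from h import *
snap('side','s13');snap('top','t13');s=robot.sense();print(s['tcp_pos'],s['width'],s['joints'][6])
for f in('t13','t0' if 0 else 'top0'):
  im=np.load(f'pics/{f}.npz')['color'];hs=cv2.cvtColor(im,cv2.COLOR_RGB2HSV).astype(int)
  for k,(x,y) in{'L':(.584,.073),'R':(.582,-.077)}.items():
    u,v=proj(f,(x,y,.062)).round().astype(int);r=24;w=hs[v-r:v+r+1,u-r:u+r+1]
    white=((w[...,1]<40)&(w[...,2]>180)).astype(np.uint8); c,_=cv2.findContours(white,cv2.RETR_EXTERNAL,cv2.CHAIN_APPROX_NONE);c=max(c,key=cv2.contourArea);(a,b),rad=cv2.minEnclosingCircle(c)
    C=xy(f,u-r+a,v-r+b,.062)
    G=lambda m,z:(lambda q:(xy(f,u-r+q[1].mean(),v-r+q[0].mean(),z),len(q[0])))(np.nonzero(m))
    yy,xx=np.mgrid[-r:r+1,-r:r+1];disc=xx**2+yy**2<20**2
    red=((w[...,0]<8)|(w[...,0]>172))&(w[...,1]>80)&(w[...,2]>100)&disc
    yel=(w[...,0]>12)&(w[...,0]<30)&(w[...,1]>60)&(w[...,2]>120)&disc
    print(f,k,'dial',C.round(4),rad)
    for l,m in(('red',red),('yel',yel)):
        if m.any():
            P,n=G(m,.064);d=P-C;print('  ',l,P.round(4),n,'ang deg',np.degrees(np.arctan2(d[1],d[0])).round(1))
    kn=((w[...,0]>100)&(w[...,0]<130)&(w[...,1]>150) if k=='R' else (w[...,2]<70))&(xx**2+yy**2<12**2)
    P,n=G(kn,.085);q=np.argwhere(kn)[:,::-1].astype(np.float32);cc,ev=cv2.PCACompute(q,mean=None);g=xy(f,*(cc[0]+[u-r,v-r]),.085);h=xy(f,*(cc[0]+[u-r,v-r]+5*ev[0]),.085);print('   knob',g.round(4),n,np.degrees(np.arctan2(*(h-g)[[1,0]])).round(1))
im=np.load('pics/s13.npz')['color'];u,v=proj('s13',(.584,-.333,.059)).astype(int)
print(im[v-16:v+14,u-1:u+1].mean(1).round().astype(int).tolist())
```

```text
[ 0.45661093 -0.21574475  0.19242144] 0.08854267245981623 -1.2065138173223615
t13 L dial [0.5866 0.0744 0.062 ] 15.297158241271973
   red [0.6018 0.0414 0.064 ] 2 ang deg -65.3
   knob [0.5826 0.0759 0.085 ] 50 -77.7
t13 R dial [ 0.5829 -0.0759  0.062 ] 15.408722877502441
   red [ 0.6056 -0.0486  0.064 ] 7 ang deg 50.2
   yel [ 0.553  -0.0503  0.064 ] 1 ang deg 139.5
   knob [ 0.5785 -0.0748  0.085 ] 53 -105.0
top0 L dial [0.5867 0.0745 0.062 ] 15.274125099182129
   red [0.6018 0.0414 0.064 ] 2 ang deg -65.5
   knob [0.5827 0.0757 0.085 ] 51 -76.5
top0 R dial [ 0.5829 -0.0759  0.062 ] 15.408722877502441
   red [ 0.6056 -0.0486  0.064 ] 7 ang deg 50.2
   yel [ 0.553  -0.0503  0.064 ] 1 ang deg 139.5
   knob [ 0.5788 -0.0746  0.085 ] 54 -108.3
[[122, 63, 30], [123, 62, 31], [121, 59, 28], [141, 94, 63], [228, 210, 168], [234, 208, 125], [176, 176, 180], [186, 192, 204], [197, 197, 200], [228, 199, 110], [218, 170, 42], [188, 142, 40], [188, 144, 38], [190, 145, 44], [72, 78, 81], [60, 66, 70], [52, 55, 54], [50, 54, 57], [130, 106, 60], [254, 218, 60], [181, 136, 38], [184, 140, 38], [180, 139, 42], [118, 104, 70], [62, 68, 70], [52, 56, 55], [54, 58, 54], [50, 58, 70], [18, 58, 119], [18, 59, 120]]
```

The stack is complete: brass, steel, brass, steel from the top. The right pointer is at 50° with its zero at 139.5°, so it needs +1.56 rad. The left needs about +3.59 rad, with one regrip.

>>> {"name": "arm_command", "arguments": {"targets": [[[-1,20,20,0,0.125],[-1,20,24,0,0.125],[-1,20,24,0,0.125],[-1,22,24,0,0.125],[-1,22,24,0,0.125],[-1,22,24,0,0.125],[-1,0,0,-30,0.123],[-1,0,0,-40,0],[-1,0,0,0,0],[-1,0,0,0,0]]]}}

```text
time_s: 44.72
tcp_pos: [0.5827, -0.0751, 0.1234]
orientation: [3.14, -0.001, 0.872]
contact_force: [0.8, 0.0, 1.0]
width: 0.0881
gripper_force: 0.0
```

>>> {"name": "arm_command", "arguments": {"targets": [[[-1,0,-1,-25,0],[-1,0,0,-15,0],[-1,0,0,-8,0],[-1,0,0,0,0],[1,0,0,0,0],[1,0,0,0,0],[1,0,0,0,0],[1,0,0,0,0],[1,0,0,0,0],[1,0,0,0,0],[1,0,0,0,0],[1,0,0,0,0]]]}}

```text
time_s: 46.22
tcp_pos: [0.5829, -0.0769, 0.0744]
orientation: [3.139, -0.001, 0.872]
contact_force: [2.8, -2.3, -2.3]
width: 0.0139
gripper_force: 30.0
```

>>> {"name": "arm_command", "arguments": {"targets": [[[1,0,0,0,0.12],[1,0,0,0,0.14],[1,0,0,0,0.14],[1,0,0,0,0.14],[1,0,0,0,0.14],[1,0,0,0,0.14],[1,0,0,0,0.14],[1,0,0,0,0.14],[1,0,0,0,0.14],[1,0,0,0,0.14],[1,0,0,0,0],[1,0,0,0,0]]]}}

```text
time_s: 47.72
tcp_pos: [0.5845, -0.0769, 0.0745]
orientation: [3.137, 0.004, 2.252]
contact_force: [7.8, -2.3, -8.3]
width: 0.0137
gripper_force: 30.0
```

```bash
python3 -c "
from h import *
s=robot.sense();print(s['tcp_pos'],s['orientation'],s['contact_force'],s['ft_torque'],s['joints'][6],s['width'])"
```

```text
[ 0.58450505 -0.0768751   0.07451462] [3.13749631 0.00381495 2.25203531] [ 7.84156476 -2.26027989 -8.2888512 ] [-0.54991323 -1.86165735  0.02563674] 0.35811743110311267 0.013745702141969254
```

>>> {"name": "arm_command", "arguments": {"targets": [[[1,0,0,0,0.06],[1,0,0,0,0.06],[1,0,0,0,0.05],[1,0,0,0,0]]]}}

```text
time_s: 48.22
tcp_pos: [0.5844, -0.0766, 0.0746]
orientation: [3.138, 0.004, 2.42]
contact_force: [8.1, -1.0, -7.8]
width: 0.0144
gripper_force: 32.3
```

```bash
python3 -c "
from h import *
s=robot.sense();print(s['tcp_pos'],s['orientation'],s['contact_force'],s['ft_torque'],s['joints'],s['width'])"
```

```text
[ 0.58442962 -0.07661613  0.07456562] [3.1376869  0.00364437 2.4201358 ] [ 8.07102995 -0.95309305 -7.81668551] [-0.29565643 -1.90723192 -0.83340994] [ 0.45343826  0.70896457 -0.5504153   1.78358777  0.50092013  0.78646661
  0.49977594] 0.014388411692383042
```

>>> {"name": "arm_command", "arguments": {"targets": [[[1,0,0,0,0.04],[1,0,0,0,0]]]}}

```text
time_s: 48.48
tcp_pos: [0.5843, -0.0765, 0.0746]
orientation: [3.138, 0.004, 2.46]
contact_force: [8.1, -1.1, -6.7]
width: 0.0151
gripper_force: 33.6
```

```bash
python3 -c "
from h import *
s=robot.sense();print(s['orientation'],s['contact_force'],s['ft_torque'],s['width'])"
```

```text
[3.1378504  0.00352014 2.45980969] [ 8.06879402 -1.09786829 -6.73424857] [-0.22660994 -1.75535854 -0.91254407] 0.01505045635947325
```

The right knob is at its stop (0.9 N m). I'll release it and go to the left knob.

>>> {"name": "arm_command", "arguments": {"targets": [[[-1,0,0,0,0],[-1,0,0,0,0],[-1,0,0,0,0],[-1,0,0,0,0],[-1,0,0,25,0],[-1,0,0,30,0],[-1,0,30,0,-0.092],[-1,0,30,0,-0.092],[-1,0,30,0,-0.092],[-1,1,30,0,-0.092],[-1,1,31,0,-0.092],[-1,0,0,0,0],[-1,0,0,0,0]]]}}

```text
time_s: 50.1
tcp_pos: [0.5836, 0.0742, 0.1292]
orientation: [-3.141, 0.001, 2.003]
contact_force: [-0.7, -0.2, -1.7]
width: 0.0883
gripper_force: 0.0
```

```bash
python3 -c "
from h import *
s=robot.sense();print(s['tcp_pos'],s['orientation'],s['joints'])
snap('side','s14');snap('top','t14')
for f,z in(('s14',.064),('side0',.064)):
    hs=cv2.cvtColor(np.load(f'pics/{f}.npz')['color'],cv2.COLOR_RGB2HSV).astype(int)
    for c in((.583,-.0757),(.5862,.0745)):
        u,v=proj(f,(*c,z)).round().astype(int);w=hs[v-20:v+21,u-22:u+23]
        m=((w[...,0]<8)|(w[...,0]>172))&(w[...,1]>110)&(w[...,2]>120)
        P=[xy(f,u-22+b,v-20+a,z)[:2]-c for a,b in np.argwhere(m)];P=[p for p in P if np.hypot(*p)<.062]
        print(f,c,len(P),[(np.degrees(np.arctan2(p[1],p[0])).round(),np.hypot(*p).round(3)) for p in P])
"
```

```text
[0.58360451 0.07415474 0.12916624] [-3.14083221e+00  7.99860111e-04  2.00343486e+00] [ 0.16654803  0.6138522  -0.50669617  1.76093838  0.37724341  0.86526598
 -0.07840346]
s14 (0.583, -0.0757) 4 [(np.float64(133.0), np.float64(0.025)), (np.float64(128.0), np.float64(0.029)), (np.float64(133.0), np.float64(0.031)), (np.float64(129.0), np.float64(0.035))]
s14 (0.5862, 0.0745) 0 []
side0 (0.583, -0.0757) 9 [(np.float64(50.0), np.float64(0.026)), (np.float64(55.0), np.float64(0.023)), (np.float64(49.0), np.float64(0.034)), (np.float64(53.0), np.float64(0.032)), (np.float64(57.0), np.float64(0.029)), (np.float64(52.0), np.float64(0.04)), (np.float64(55.0), np.float64(0.037)), (np.float64(51.0), np.float64(0.048)), (np.float64(53.0), np.float64(0.045))]
side0 (0.5862, 0.0745) 0 []
```

>>> {"name": "arm_command", "arguments": {"targets": [[[-1,2,0,-25,0],[-1,0,0,-20,0],[-1,0,0,-9,0],[-1,0,0,0,0],[1,0,0,0,0],[1,0,0,0,0],[1,0,0,0,0],[1,0,0,0,0],[1,0,0,0,0],[1,0,0,0,0],[1,0,0,0,0],[1,0,0,0,0]]]}}

```text
time_s: 51.7
tcp_pos: [0.5866, 0.0757, 0.0754]
orientation: [3.139, -0.0, 2.003]
contact_force: [3.7, 2.4, -1.0]
width: 0.0139
gripper_force: 30.0
```

>>> {"name": "arm_command", "arguments": {"targets": [[[1,0,0,0,0.12],[1,0,0,0,0.14],[1,0,0,0,0.14],[1,0,0,0,0.14],[1,0,0,0,0.14],[1,0,0,0,0.14],[1,0,0,0,0.14],[1,0,0,0,0.14],[1,0,0,0,0.14],[1,0,0,0,0.14],[1,0,0,0,0.14],[1,0,0,0,0.14],[1,0,0,0,0.14],[1,0,0,0,0.14],[1,0,0,0,0],[1,0,0,0,0]]]}}

```text
time_s: 53.7
tcp_pos: [0.5862, 0.0728, 0.0754]
orientation: [-3.139, -0.002, -2.344]
contact_force: [0.1, -5.5, 3.3]
width: 0.014
gripper_force: 30.0
```

```bash
python3 -c "
from h import *
s=robot.sense();print(s['tcp_pos'],s['orientation'],s['contact_force'],s['ft_torque'],s['joints'],s['width'])"
```

```text
[0.58621465 0.07278792 0.07537667] [-3.13903214e+00 -2.35457960e-03 -2.34416336e+00] [ 0.14958854 -5.49967121  3.32875126] [-1.0705445  -0.23598108  0.05723593] [ 0.41636631  0.84223384 -0.89555299  1.76208435  0.80366209  0.94897662
  1.54695388] 0.013988472658196208
```

>>> {"name": "arm_command", "arguments": {"targets": [[[-1,0,0,0,0],[-1,0,0,0,0],[-1,0,0,0,0],[-1,0,0,0,0],[-1,0,0,30,0],[-1,0,0,0,-0.14],[-1,0,0,0,-0.15],[-1,0,0,0,-0.15],[-1,0,0,0,-0.15],[-1,0,0,0,-0.15],[-1,0,0,0,-0.15],[-1,0,0,0,-0.15],[-1,0,0,0,-0.15],[-1,0,0,0,-0.15],[-1,0,0,0,-0.15],[-1,0,0,0,-0.15],[-1,0,0,0,-0.15],[-1,0,0,0,-0.15],[-1,0,0,0,-0.15],[-1,0,0,0,-0.15]]]}}

```text
time_s: 56.2
tcp_pos: [0.5855, 0.0756, 0.1053]
orientation: [-3.142, -0.0, 1.698]
contact_force: [-0.3, -0.1, -0.0]
width: 0.0882
gripper_force: 0.0
```

>>> {"name": "arm_command", "arguments": {"targets": [[[-1,0,0,0,-0.15],[-1,0,0,0,-0.15],[-1,0,0,0,-0.15],[-1,0,0,0,-0.15],[-1,0,0,0,-0.15],[-1,0,0,0,-0.15],[-1,0,0,0,0],[-1,0,0,0,0]]]}}

```text
time_s: 57.2
tcp_pos: [0.5856, 0.0755, 0.1053]
orientation: [-3.141, 0.0, 0.806]
contact_force: [0.3, -0.4, -0.5]
width: 0.088
gripper_force: 0.0
```

>>> {"name": "arm_command", "arguments": {"targets": [[[-1,0,-1,-15,0],[-1,0,0,-15,0],[-1,0,0,0,0],[1,0,0,0,0],[1,0,0,0,0],[1,0,0,0,0],[1,0,0,0,0],[1,0,0,0,0],[1,0,0,0,0],[1,0,0,0,0],[1,0,0,0,0]]]}}

```text
time_s: 58.58
tcp_pos: [0.5866, 0.0734, 0.0754]
orientation: [3.14, -0.001, 0.802]
contact_force: [2.8, -2.6, -0.7]
width: 0.0137
gripper_force: 30.0
```

>>> {"name": "arm_command", "arguments": {"targets": [[[1,0,0,0,0.12],[1,0,0,0,0.14],[1,0,0,0,0.14],[1,0,0,0,0.14],[1,0,0,0,0.14],[1,0,0,0,0.14],[1,0,0,0,0.14],[1,0,0,0,0.14],[1,0,0,0,0.14],[1,0,0,0,0.14],[1,0,0,0,0.1],[1,0,0,0,0],[1,0,0,0,0]]]}}

```text
time_s: 60.2
tcp_pos: [0.588, 0.0733, 0.0754]
orientation: [3.139, 0.003, 2.282]
contact_force: [7.3, -1.4, -5.6]
width: 0.0137
gripper_force: 30.0
```

```bash
python3 -c "
from h import *
s=robot.sense();print(s['tcp_pos'],s['orientation'],s['contact_force'],s['ft_torque'],s['width'])"
```

```text
[0.58797148 0.07329089 0.07542599] [3.13864304e+00 2.65054079e-03 2.28189477e+00] [ 7.31112136 -1.35914283 -5.57118418] [-0.33617161 -1.55534859  0.01890982] 0.013679632821869944
```

>>> {"name": "arm_command", "arguments": {"targets": [[[1,0,0,0,0.05],[1,0,0,0,0.05],[1,0,0,0,0]]]}}

```text
time_s: 60.58
tcp_pos: [0.588, 0.0733, 0.0754]
orientation: [3.139, 0.002, 2.38]
contact_force: [7.3, -0.4, -5.0]
width: 0.0138
gripper_force: 30.9
```

```bash
python3 -c "
from h import *
s=robot.sense();print(s['tcp_pos'],s['orientation'],s['contact_force'],s['ft_torque'],s['width'])"
```

```text
[0.58804639 0.07329963 0.07543654] [3.13858935e+00 2.44249632e-03 2.38012925e+00] [ 7.30850186 -0.41566853 -5.01782206] [-0.29359521 -1.54525551 -0.65008276] 0.013762207603724931
```

>>> {"name": "arm_command", "arguments": {"targets": [[[1,0,0,0,0.03],[1,0,0,0,0],[-1,0,0,0,0],[-1,0,0,0,0],[-1,0,0,0,0],[-1,0,0,0,0],[-1,0,0,30,0],[-1,0,0,50,0],[-1,-16,-36,40,0],[-1,-16,-36,0,0],[-1,-16,-36,0,0],[-1,-16,-36,0,0],[-1,-16,-36,0,0],[-1,-16,-36,0,0],[-1,-16,-36,0,0],[-1,-16,-36,0,0],[-1,0,0,0,0],[-1,0,0,0,0]]]}}

```text
time_s: 62.82
tcp_pos: [0.458, -0.2129, 0.1954]
orientation: [3.141, 0.0, 2.413]
contact_force: [0.0, 0.8, 0.5]
width: 0.0882
gripper_force: 0.0
```

Run:
```python
from h import *
snap('side','s15');snap('top','t15');s=robot.sense();print(s['tcp_pos'],s['contact_force'])
f='t15';hs=cv2.cvtColor(np.load(f'pics/{f}.npz')['color'],cv2.COLOR_RGB2HSV).astype(int)
for f in('t15','s15'):
  hs=cv2.cvtColor(np.load(f'pics/{f}.npz')['color'],cv2.COLOR_RGB2HSV).astype(int)
  for c in((.583,-.0757),(.5864,.0745)):
    u,v=proj(f,(*c,.064)).round().astype(int);w=hs[v-22:v+23,u-22:u+23]
    m=((w[...,0]<8)|(w[...,0]>172))&(w[...,1]>70)&(w[...,2]>100)
    P=[xy(f,u-22+b,v-22+a,.064)[:2]-c for a,b in np.argwhere(m)]
    print(f,c,[(int(np.degrees(np.arctan2(p[1],p[0]))),float(np.hypot(*p).round(3))) for p in P if np.hypot(*p)<.06])
im=np.load('pics/s15.npz')['color'];u,v=proj('s15',(.584,-.333,.059)).astype(int)
print(im[v-16:v+14,u-1:u+1].mean(1).round().astype(int).tolist())
for f,d in(('s15','s14'),):
    u,v=proj(f,(.57,.338,.035)).astype(int);print(abs(np.load(f'pics/{f}.npz')['color'][v-15:v+15,u-15:u+15].astype(int)-np.load('pics/s5.npz')['color'][v-15:v+15,u-15:u+15]).mean())
```

```text
[ 0.45836967 -0.21227389  0.19547512] [ 0.04522877  0.2842256  -0.41222828]
t15 (0.583, -0.0757) [(131, 0.023), (132, 0.029), (132, 0.034), (132, 0.039), (132, 0.044)]
t15 (0.5864, 0.0745) [(128, 0.023), (134, 0.021), (129, 0.028), (134, 0.026), (129, 0.033), (134, 0.031), (130, 0.039), (134, 0.036), (130, 0.044), (134, 0.041)]
s15 (0.583, -0.0757) [(132, 0.019), (132, 0.025), (127, 0.029), (133, 0.031), (129, 0.035), (133, 0.036), (129, 0.04), (133, 0.042), (130, 0.046)]
s15 (0.5864, 0.0745) [(140, 0.017), (125, 0.019), (133, 0.021), (128, 0.024), (134, 0.026), (129, 0.029), (131, 0.034), (131, 0.039), (129, 0.042), (132, 0.044), (130, 0.047)]
[[126, 66, 34], [124, 64, 32], [122, 62, 28], [144, 96, 66], [227, 210, 169], [236, 213, 132], [177, 178, 176], [184, 190, 202], [198, 198, 202], [228, 199, 112], [217, 168, 40], [188, 143, 42], [188, 142, 38], [188, 144, 44], [70, 78, 78], [58, 64, 66], [56, 58, 60], [48, 52, 54], [132, 108, 60], [254, 218, 56], [179, 135, 36], [186, 142, 40], [178, 137, 42], [115, 101, 67], [58, 64, 66], [54, 54, 56], [50, 55, 52], [47, 58, 72], [24, 64, 124], [22, 62, 120]]
2.801851851851852
```

```bash
python3 -c "
from cell import robot
print(robot.hand_in())"
```

```text
the job is handed in; nothing more can be done
None
```

I handed the job in at about 63 s: by camera and torque readings, the sleeve stands in the wash tub, all four spacers are on the spindle widest to narrowest, and both peak pointers are against their zero stops. The hand-in gave no verdict, and I didn't measure the bystanders at the end.

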